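# Fetch the rear scoop from a crowded hook for taring

## Task

Fetch the square-ended scoop from the rear of the crowded hook for taring: first move the two utensils hanging in front of it to the empty hook, and leave them hanging there. Then take the scoop off, lay it down hollow side up on the black mat and let go of it, then pick it up again and lay it hollow side up on the middle of the pan of the low white balance. Set everything down gently, let nothing drop or topple, and leave the other things on the bench where they stand.

Things in the scene. Friction and masses are not known exactly. Their poses are not given: they have to be found in the camera images.
- crowded_tip (a point): Tip of the crowded hook (three steel utensils, about 28 mm gaps between their handles), a fixed bench hook: level 7 mm steel rod, 270 mm above the bench, 135 mm long, from a slim post (no higher than the rod) towards the robot; its turned-up end rises 13 mm above the rod axis. Point: on the rod axis at the free end, behind the turn-up; x runs along the rod to the post, z up.
- spare_tip (a point): Tip of the empty hook, with room for three, a fixed bench hook: level 7 mm steel rod, 270 mm above the bench, 135 mm long, from a slim post (no higher than the rod) towards the robot; its turned-up end rises 13 mm above the rod axis. Point: on the rod axis at the free end, behind the turn-up; x runs along the rod to the post, z up.
- paddle_eye (a point): Steel paddle, 0.1 kg: flat blade 42 x 60 x 4 mm below a 14 x 8 mm handle, 183 mm long in all; one of the two in front (which is foremost varies). Loop as scoop_eye's, 40 mm wide. Point: mid-loop, 18 mm below the rod axis when hung; axes as scoop_eye.
- dish_eye (a point): Steel ladle, 0.1 kg: shallow round dish 48 mm across, 12 mm deep, below a 14 x 8 mm handle, 170 mm long in all; the other of the two in front. Loop as scoop_eye's, 40 mm wide. Point: mid-loop, 18 mm below the rod axis when hung; axes as scoop_eye.
- scoop_eye (a point): Loop at the top of the rear scoop: flat steel, outside 40 mm wide (y), 8 mm thick (x), roof-shaped top 12 mm above the rod axis, straight parallel sides 2 to 42 mm below it, opening 24 wide, 37 high. Point: mid-loop, 18 mm below the rod axis when hung. Axes when hung: z up along the handle, x through the thickness along the rod to the post, y across.
- scoop_centre (a point): Mid-handle of the square-ended scoop (188 mm, 0.1 kg), 72 mm below scoop_eye along z, near the centre of mass; handle here 14 mm (y) x 8 mm (x). Trough 44 wide, 64 long, 20 deep, hollow to -x (to the robot when hung); its end is 86 mm below this point. The back (+x) is one flat plane 4 mm from the point: laid hollow up, x points down. Axes as scoop_eye.
- mat_centre (a point): Centre of the top of a fixed thin black rubber mat, 220 mm (x) by 140 mm (y), 4 mm thick, on the bench.
- pan_centre (a point): Centre of the top of the balance's square steel pan, 150 x 150 mm, 76 mm above the bench and 23 mm above the housing, which is 240 x 195 mm, white, low, with display towards the robot; fixed, and stiff.
- brush: Flat wooden-handled dusting brush lying on the bench; bystander.
- sample_jar: Small glass jar, 40 mm across, about 58 mm high, origin under its centre; bystander.
- beaker: Glass beaker, 60 mm across, 75 mm high, origin under its centre; bystander.
- check_weight: Steel knobbed check weight, 34 mm across, 53 mm high, origin under its centre; bystander.
- reagent_bottle: Amber bottle, 60 mm across, about 130 mm high, origin under its centre, behind the hooks; bystander.
- weigh_boat: White weighing dish, 80 x 80 x 18 mm, origin under its centre; bystander.
Not all that is in view belongs to the job. What is shaped like the part that bears paddle_eye but purple is not meant. Leave any pink look-alike of the part that bears dish_eye alone.

How it is judged:
By the outcome, as a careful person would: the job done as asked, in the order asked, and still so for the second after the job is handed in, with the robot touching nothing.
It also fails if it takes over 72 s, if anything falls off the work surface, if the arm or the gripper's body presses on something with over 40 N, if the wrist force passes 120 N, or if a joint passes its speed limit or range.

## Robot

A 6-joint arm with a two-finger parallel gripper is mounted at the origin on the work surface. World frame = base frame: x ahead of the robot, y to its left, z up, the work surface at z = 0. Lengths are in m, angles in rad, forces in N, time in s.
With the tool pointing down it reaches from about 0.375 to 0.9 m from the base axis. Payload 3.1 kg.
Tool frame: the origin (TCP) lies between the finger pads; the fingertips stand 22 mm ahead of it and the grasp point (between the pads) lies 3 mm ahead of it; z points along the fingers, y is the line along which they close (so a half turn about z gives the same grasp; the last joint's range is limited). The gripper opens to 87 mm and grips with 3 to 60 N. Pads are 19 mm wide; open, the fingers measure 117 mm over their backs; the gripper's body (75 mm by 190 mm) begins 51 mm behind the grasp point.
Start: joints at [1.159, 0.527, 1.433, -0, 1.181, -0.178], TCP at [0.144, 0.608, 0.245] pointing down, gripper open.
Joint ranges: [-3.08, 3.08], [-0.75, 2.2], [0.22, 2.44], [-1.43, 4.57], [0, 2.65], [-2.85, 2.85]. Speed limits (rad/s): [2.79, 2.79, 3.14, 3.14, 3.14, 3.14].

## Interface

Orientations are given as a unit quaternion [x, y, z, w].
In Python, from rig import robot gives the robot as it stands.
- The arm moves only by the tool move_arm, never from a script. Its argument "series" is text: rows parted by semicolons, each of 6 numbers parted by spaces: the shift along the tool's x, y, z in mm, then the turn, a rotation vector about the tool's x, y, z in degrees. In form: dx dy dz ax ay az; .... A call has 1 to 8 rows; each row is the pose to reach, as a shift and turn from the pose commanded when the call began, along the tool's axes at that moment; what a row does not reach only later rows make up. A row lasts 1/12 s, in which the tool goes at most 41.7 mm and 7.16 degrees, less where a joint would pass 70% of its speed; a pose out of reach is approached as far as the arm can. A call with a gripper value outside its range is refused whole. "jaw" is the opening, from 0 (shut) to 1 (fully open), set as the call begins (left out, the last holds). The fingers move at their own pace and stop on an object; "newtons" is the grip in N (left out, the last holds). Time passes only in rows, so rows that repeat a pose let the fingers close. It gives the time, the measured TCP pose, the force, the opening and the grip force at its end, in the units of the state.
- robot.get_obs(): the state, without advancing time (a new reading comes with each control period).
- robot.camera(name): name is "scene" or "top" or "wrist"; returns a dict with "img" (384x512x3 uint8, red, green, blue), "mtx" (3x3 intrinsics, pixels), "distortion" ([k1, k2, p1, p2, k3] as OpenCV has them; the pictures are not rectified), "world_to_cam" (4x4, takes a point from world to camera coordinates). Camera axes: x right, y down, z forward; pixel columns grow to the right and rows downward; lengths in m; the calibration is good to about 2 mm. A picture is of the moment at which its call begins. There is no depth.
- robot.hand_in(): hands the job in; it is judged then, once.
Trained networks look in a picture, given as the dict that the camera call returned (one of the last four; its "shot" number tells which), for a name from the list of things; names that differ only in an ending like _2 or _b are one class to them, and where a whole thing is asked for, a point or a joint stands for the part that bears it (a point fixed in the world has none). Each returns a list of dicts, best first, with "p" (0 to 1); they miss things now and then, are a little off and sometimes report something else, mostly with a low value. They report only what shows in the picture. A call takes as long as a camera call. They do not tell look-alikes from the thing itself.
- robot.search_frame(picture, thing): "xyz" ([x, y, z] in m, in world coordinates, good to about 4 mm: the middle of the surface that is visible of it).
- robot.tip_of(picture, thing): "xyz" ([x, y, z] in m, in world coordinates, good to about 4 mm: a listed point, or the origin of a listed thing).
The state is a dict: "time": time; "q": joint angles; "joint_velocities": joint speeds; "joint_torque": joint torques, N m; "position": TCP position; "tool_rot": TCP orientation; "ft_force": force on the tool from outside, world axes, zero at the start; "moment": the same for the moment, N m; "grip_width": finger opening in m; "grip_force": force on a finger pad.
Only numpy, scipy, OpenCV 4.12 (cv2) and the standard library are available. Lean on these libraries where they do the work, as an engineer would, in place of code of your own. Each camera call takes 0.05 s, during which the arm holds its last target. There are 200 camera calls.

## Working session

There is one attempt and no reset: what is moved stays moved. The work goes in short steps, Python scripts to look and compute and a tool call to move; the robot and the scene stay as the last step left them, time stands still between calls to the robot, and variables do not carry over. Pictures are saved under pics/ and viewed, at most 10 in all, crops included, and the job is handed in when it is done.

Besides the shell and the picture viewer there is one more tool, called after "Emit:" as name(argument=value, ...) on one line, values as JSON. move_arm: Moves the arm, as the interface text tells. Its arguments: {"type":"object","properties":{"series":{"type":"string"},"jaw":{"type":"number"},"newtons":{"type":"number"}},"required":["series"]}

```bash
mkdir -p pics; ls
cat > h.py <<'E'
import numpy as np,cv2
from rig import robot
from scipy.spatial.transform import Rotation as R
def save(c,n,crop=None,s=1):
    im=c["img"][:,:,::-1]
    if crop: im=im[crop[1]:crop[3],crop[0]:crop[2]]
    cv2.imwrite("pics/"+n,cv2.resize(im,None,fx=s,fy=s,interpolation=cv2.INTER_CUBIC))
def proj(c,P):
    T=np.array(c["world_to_cam"]);r,_=cv2.Rodrigues(T[:3,:3])
    return cv2.projectPoints(np.array(P,float).reshape(-1,1,3),r,T[:3,3],np.array(c["mtx"]),np.array(c["distortion"]))[0].reshape(-1,2)
def ray(c,px):
    T=np.array(c["world_to_cam"]);u=cv2.undistortPoints(np.array([[px]],float),np.array(c["mtx"]),np.array(c["distortion"]))[0,0]
    return -T[:3,:3].T@T[:3,3],T[:3,:3].T@np.array([u[0],u[1],1])
E
cat > a.py <<'E'
from h import *
s=robot.camera("scene");t=robot.camera("top")
a=np.hstack([s["img"],t["img"]]) 
save(s,"s0.png",s=1.5);save(t,"t0.png",s=1.5)
for n in "crowded_tip spare_tip paddle_eye dish_eye scoop_eye scoop_centre mat_centre pan_centre brush sample_jar beaker check_weight reagent_bottle weigh_boat".split():
    for k,c in (("s",s),("t",t)):
        for d in robot.tip_of(c,n)[:3]:
            print(n,k,np.round(d["xyz"],3),round(d["p"],2),np.round(proj(c,d["xyz"])[0]))
print(robot.get_obs()["position"],robot.get_obs()["tool_rot"],robot.get_obs()["time"])
E
python3 a.py
```

```text
pics
crowded_tip s [0.525 0.082 0.274] 0.89 [249. 177.]
crowded_tip s [ 0.775  0.15  -0.   ] 0.22 [187. 294.]
crowded_tip t [0.524 0.073 0.269] 0.9 [253. 177.]
spare_tip s [0.48  0.304 0.268] 0.67 [311. 220.]
spare_tip t [0.485 0.304 0.269] 0.86 [168. 193.]
spare_tip t [ 0.604  0.438 -0.   ] 0.35 [146. 174.]
spare_tip t [0.777 0.152 0.002] 0.25 [231. 124.]
paddle_eye s [0.554 0.075 0.252] 0.65 [239. 186.]
paddle_eye s [0.592 0.07  0.254] 0.6 [226. 188.]
paddle_eye s [ 0.19  -0.301  0.   ] 0.51 [273. 160.]
paddle_eye t [ 0.19  -0.304  0.004] 0.8 [375. 298.]
paddle_eye t [0.591 0.066 0.251] 0.68 [256. 155.]
paddle_eye t [0.625 0.064 0.254] 0.46 [256. 143.]
dish_eye s [0.554 0.075 0.249] 0.79 [239. 187.]
dish_eye s [0.636 0.172 0.138] 0.72 [231. 247.]
dish_eye t [0.639 0.174 0.142] 0.61 [221. 151.]
dish_eye t [0.556 0.073 0.255] 0.56 [253. 167.]
scoop_eye s [0.626 0.066 0.251] 0.81 [214. 193.]
scoop_eye t [0.625 0.066 0.252] 0.48 [256. 143.]
scoop_centre s [0.627 0.068 0.181] 0.62 [216. 212.]
scoop_centre t [0.624 0.066 0.179] 0.59 [256. 151.]
mat_centre s [ 0.552 -0.1    0.002] 0.72 [2
[... 341 characters left out ...]
-0.001] 0.57 [274. 256.]
sample_jar s [0.525 0.079 0.272] 0.36 [248. 177.]
sample_jar t [ 0.481  0.151 -0.003] 0.47 [232. 210.]
beaker s [0.46  0.397 0.001] 0.85 [329. 309.]
beaker t [ 0.456  0.391 -0.004] 0.68 [159. 218.]
check_weight s [ 0.483  0.011 -0.003] 0.65 [251. 228.]
check_weight t [0.481 0.008 0.001] 0.39 [275. 209.]
reagent_bottle s [0.776 0.151 0.002] 0.82 [187. 294.]
reagent_bottle t [0.772 0.153 0.001] 0.93 [231. 125.]
reagent_bottle t [ 0.457  0.395 -0.002] 0.53 [158. 218.]
weigh_boat s [ 0.784 -0.112 -0.003] 0.86 [154. 239.]
weigh_boat t [ 0.784 -0.114 -0.001] 0.8 [309. 121.]
[0.14413777 0.60812987 0.2445475 ] [1.16135496e-01 9.93233380e-01 2.30965495e-06 1.63215483e-06] 1.5
```

View pics/s0.png

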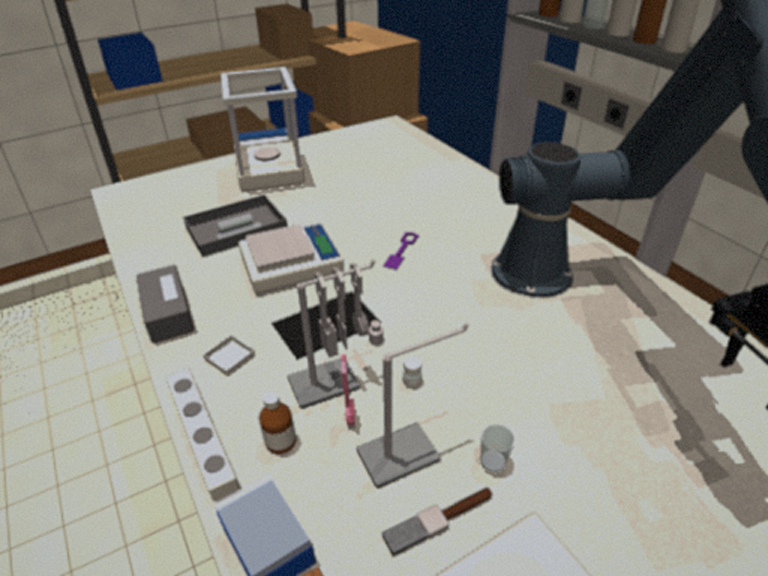

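View pics/t0.png

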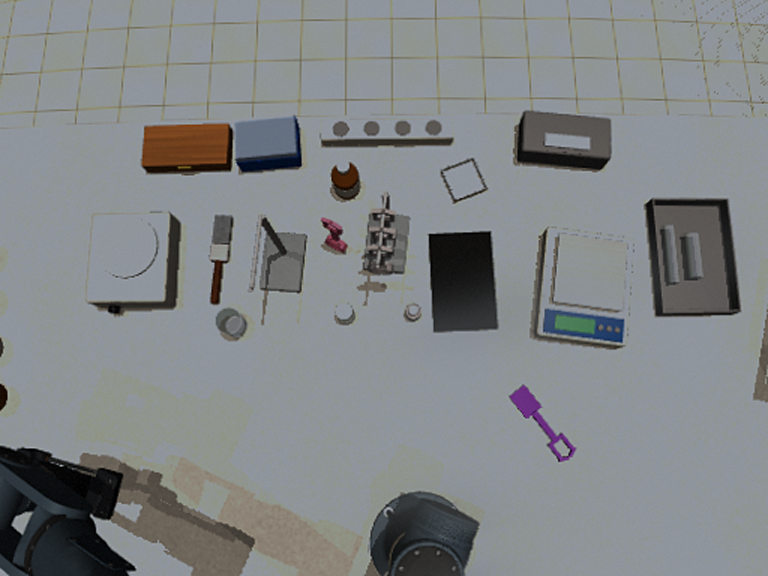

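Candidates by pixel in the scene camera:
- **paddle_eye:** hanging steel at (239,186) or (226,188). The purple one lying on the bench at (273,160) is a decoy.
- **dish_eye:** hanging steel at (239,187). The pink one standing at (231,247) is a decoy.
- **scoop_eye:** rearmost on the hook at (214,193).

The three steel ones hang on the hook that still carries utensils (tip at 249,177). I'll check the choice with a close wrist view from above.

```bash
cat >> h.py <<'E'
def go(pos,yaw=0,tilt=0):
    """target TCP pos; yaw about world z; tool down with tool y along world y at yaw 0; tilt about tool y"""
    o=robot.get_obs();r0=R.from_quat(o["tool_rot"]);rt=R.from_euler('z',yaw,degrees=True)*R.from_quat([0,1,0,0])*R.from_euler('y',tilt,degrees=True)
    d=r0.inv().apply(np.array(pos)-o["position"])*1000;v=(r0.inv()*rt).as_rotvec(degrees=True)
    print("shift",np.round(d,1),"turn",np.round(v,2),"len",np.round(np.linalg.norm(d)),np.round(np.linalg.norm(v)))
E
python3 -c "
from h import *
go([.144,.608,.42]);go([.45,.16,.42])"
```

```text
shift [ 1.000e-01 -2.000e-01 -1.755e+02] turn [  0.     0.   -13.34] len 175.0 13.0
shift [-401.  -365.5 -175.5] turn [  0.     0.   -13.34] len 570.0 13.0
```

Emit:
move_arm(series="0 0 -40 0 0 0;0 0 -80 0 0 0;-20 -20 -120 0 0 0;-45 -42 -150 0 0 -3;-75 -69 -175 0 0 -6;-105 -96 -175 0 0 -9;-135 -123 -175 0 0 -12;-165 -150 -175 0 0 -13.3", jaw=1)

```text
time: 2.17
position: [0.2652, 0.431, 0.4208]
tool_rot: [-0.001, 1.0, 0.001, 0.001]
ft_force: [0.5, -0.3, 0.1]
grip_width: 0.0872
grip_force: 0.0
```

```bash
python3 -c "
from h import *
go([.45,.16,.42]);print(robot.get_obs()['q'],robot.get_obs()['position'])"
```

```text
shift [-184.1 -271.5    0.7] turn [0.12 0.13 0.15] len 328.0 0.0
[ 7.98231080e-01  1.92191136e-01  1.46398930e+00 -1.85959675e-04
  1.48231551e+00 -7.75228681e-01] [0.26516198 0.4310128  0.42082448]
```

Emit:
move_arm(series="-23 -34 0 0 0 0;-46 -68 0 0 0 0;-69 -102 0 0 0 0;-92 -136 0 0 0 0;-115 -170 0 0 0 0;-138 -204 0 0 0 0;-161 -238 0 0 0 0;-184 -271 0 0 0 0")

```text
time: 2.83
position: [0.4488, 0.1592, 0.4198]
tool_rot: [0.001, 1.0, 0.0, 0.0]
ft_force: [-0.0, 0.9, -0.6]
grip_width: 0.0872
grip_force: 0.0
```

```bash
cat > b.py <<'E'
from h import *
w=robot.camera("wrist");save(w,"w1.png",s=1.5)
for n in "crowded_tip spare_tip paddle_eye dish_eye scoop_eye scoop_centre".split():
    for d in robot.tip_of(w,n)[:3]:
        print(n,np.round(d["xyz"],3),round(d["p"],2),np.round(proj(w,d["xyz"])[0]))
print(robot.get_obs()["position"])
E
python3 b.py
```

```text
spare_tip [0.486 0.302 0.271] 0.96 [391. 217.]
paddle_eye [0.588 0.07  0.255] 0.56 [185. 291.]
paddle_eye [0.775 0.148 0.   ] 0.31 [253. 295.]
dish_eye [0.637 0.171 0.144] 0.92 [266. 276.]
dish_eye [0.556 0.076 0.258] 0.88 [188. 269.]
dish_eye [ 0.461  0.394 -0.001] 0.47 [377. 155.]
scoop_centre [0.627 0.068 0.181] 0.67 [197. 284.]
scoop_centre [ 0.481  0.01  -0.   ] 0.39 [182. 166.]
[0.44737089 0.16216961 0.4194927 ]
```

View pics/w1.png

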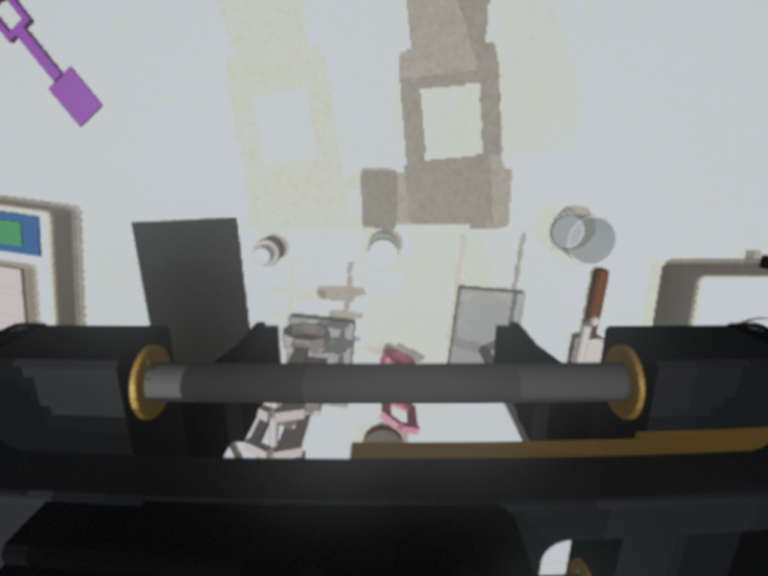

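Wrist view: the pink decoy stands at about (400,390). The steel utensils are at about (280,420), partly hidden by the gripper, and the purple one is top left. All three networks agree on the steel ones. Next I need the direction of both rods.

```bash
cat > c.py <<'E'
from h import *
t=robot.camera("top")
im=cv2.imread("pics/t0.png")[195:335,235:415]
cv2.imwrite("pics/c1.png",cv2.resize(im,None,fx=4.2,fy=4.2,interpolation=cv2.INTER_CUBIC))
def at(px,z):
    o,d=ray(t,px);return o+d*(z-o[2])/d[2]
tip=np.array([.485,.303,.27]);ct=np.array([.525,.078,.27])
for a in (-12,-6,0,6,12):
    e=tip+.135*np.array([np.cos(np.radians(a)),np.sin(np.radians(a)),0])
    e2=ct+.135*np.array([np.cos(np.radians(a)),np.sin(np.radians(a)),0])
    p=(proj(t,[tip,e,e*[1,1,0],ct,e2])*1.5-[235,195])*4.2
    print(a,np.round(p).tolist())
E
python3 c.py
```

```text
-12 [[71.0, 393.0], [145.0, 96.0], [239.0, 251.0], [596.0, 295.0], [659.0, 1.0]]
-6 [[71.0, 393.0], [113.0, 92.0], [213.0, 248.0], [596.0, 295.0], [627.0, -3.0]]
0 [[71.0, 393.0], [81.0, 91.0], [187.0, 247.0], [596.0, 295.0], [595.0, -4.0]]
6 [[71.0, 393.0], [50.0, 93.0], [161.0, 248.0], [596.0, 295.0], [562.0, -2.0]]
12 [[71.0, 393.0], [18.0, 99.0], [134.0, 253.0], [596.0, 295.0], [530.0, 3.0]]
```

View pics/c1.png

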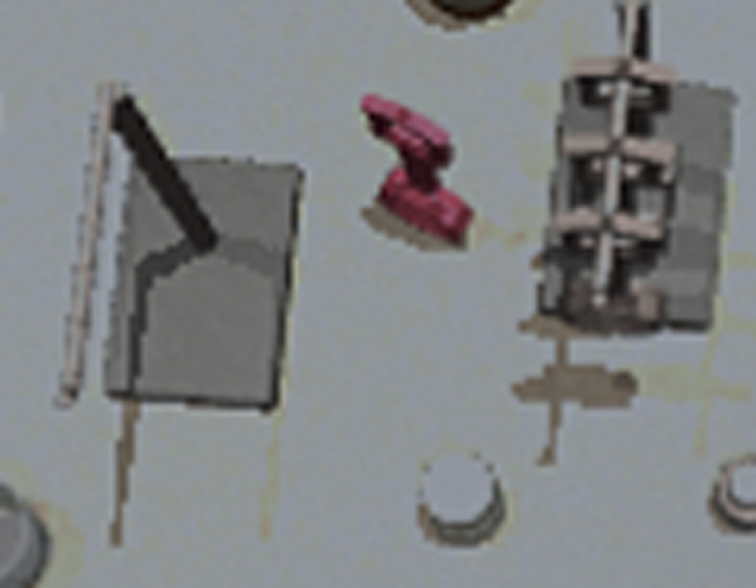

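Both rods run from tip to post at about -6° yaw: the spare from (68,395) to (112,90), the crowded from (600,298) to (632,0). The three loops sit at rows 225, 150 and 70, which matches the networks.

```bash
python3 -c "
from h import *
go([.555,.0745,.42],-6);go([.555,.0745,.255],-6)"
```

```text
shift [-107.5  -88.    -0.5] turn [ 0.02 -0.01  6.09] len 139.0 6.0
shift [-107.5  -88.1  164.5] turn [ 0.02 -0.01  6.09] len 215.0 6.0
```

Emit:
move_arm(series="-27 -22 0 0 0 2;-54 -44 0 0 0 4;-81 -66 0 0 0 6;-107.5 -88 0 0 0 6;-107.5 -88 30 0 0 6;-107.5 -88 60 0 0 6;-107.5 -88 90 0 0 6;-107.5 -88 110 0 0 6")

```text
time: 3.9
position: [0.554, 0.0746, 0.3067]
tool_rot: [0.052, 0.999, 0.0, -0.002]
ft_force: [-0.7, -0.2, -0.3]
grip_width: 0.087
grip_force: 0.0
```

```bash
python3 -c "
from h import *
go([.555,.0745,.255],-6)
c=robot.camera('scene');save(c,'s2.png',(190,130,330,270),4)
for n in ('dish_eye','paddle_eye'):
  for d in robot.tip_of(c,n)[:3]: print(n,np.round(d['xyz'],3),round(d['p'],2))
"
```

```text
shift [-1.2 -0.  51.7] turn [ 0.   -0.22  0.09] len 52.0 0.0
dish_eye [0.557 0.072 0.25 ] 0.85
dish_eye [0.638 0.171 0.14 ] 0.58
paddle_eye [ 0.192 -0.302  0.   ] 0.75
```

View pics/s2.png

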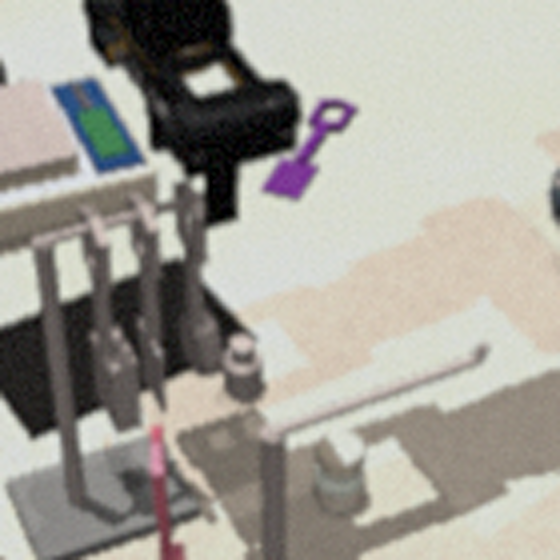

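The crop shows the ladle foremost (195,290), then the paddle (150,320), then the scoop at the rear (110,330). The fingers straddle the ladle's loop, so I'll descend and grip.

Emit:
move_arm(series="-1 0 25 0 0 0;-1 0 45 0 0 0;-1 0 51 0 0 0;-1 0 51 0 0 0")

```text
time: 4.38
position: [0.5566, 0.0737, 0.2587]
tool_rot: [0.052, 0.999, 0.0, -0.0]
ft_force: [-0.4, 0.4, 0.8]
grip_width: 0.0874
grip_force: 0.0
```

Emit:
move_arm(series="0 0 0 0 0 0;0 0 0 0 0 0;0 0 0 0 0 0;0 0 0 0 0 0;0 0 0 0 0 0;0 0 0 0 0 0;0 0 0 0 0 0;0 0 0 0 0 0", jaw=0, newtons=15)

```text
time: 5.05
position: [0.5568, 0.073, 0.2586]
tool_rot: [0.053, 0.999, 0.0, 0.0]
ft_force: [0.0, -0.1, 2.1]
grip_width: 0.0426
grip_force: 15.0
```

Emit:
move_arm(series="0 0 -7 0 0 0;0 0 -14 0 0 0;0 0 -20 0 0 0;0 0 -20 0 0 0")

```text
time: 5.38
position: [0.5577, 0.0729, 0.2803]
tool_rot: [0.053, 0.999, -0.0, 0.002]
ft_force: [0.0, 0.1, -0.9]
grip_width: 0.0426
grip_force: 14.8
```

```bash
python3 -c "
from h import *
o=robot.get_obs();print(o['position'],o['ft_force'],o['grip_width'])
go([.47,.083,.2775],-6);go([.42,.21,.2775],-6);go([.42,.3105,.2775],-6)"
```

```text
[0.55773758 0.07287109 0.28029321] [ 0.01910758  0.09746199 -0.90355339] 0.04257511149521956
shift [88.3  0.8  2.5] turn [ 0.    0.2  -0.03] len 88.0 0.0
shift [151.4 121.9   2.3] turn [ 0.    0.2  -0.03] len 194.0 0.0
shift [162.  221.8   2.2] turn [ 0.    0.2  -0.03] len 275.0 0.0
```

Emit:
move_arm(series="12 0 0 0 0 0;27 0 0 0 0 0;42 0 0 0 0 0;57 0 0 0 0 0;72 0 0 0 0 0;87 0 0 0 0 0;100 0 0 0 0 0;112 15 0 0 0 0")

```text
time: 6.05
position: [0.4459, 0.0984, 0.2786]
tool_rot: [0.054, 0.999, -0.001, -0.0]
ft_force: [-0.5, -0.4, -0.3]
grip_width: 0.0428
grip_force: 14.8
```

Emit:
move_arm(series="9 28 0 0 0 0;18 58 0 0 0 0;27 88 0 0 0 0;36 118 0 0 0 0;45 148 0 0 0 0;50 175 0 0 0 0;50 195 0 0 0 0;50 205 0 0 0 0")

```text
time: 6.72
position: [0.4187, 0.3112, 0.2788]
tool_rot: [0.051, 0.999, 0.001, 0.001]
ft_force: [1.2, -0.6, -1.2]
grip_width: 0.0427
grip_force: 14.8
```

```bash
cat > d.py <<'E'
from h import *
import sys
c=robot.camera("top");
o=robot.get_obs();print(o['position'],o['ft_force'],o['grip_width'])
for n in ("dish_eye","paddle_eye","spare_tip","scoop_eye"):
  for d in robot.tip_of(c,n)[:3]: print(n,np.round(d['xyz'],3),round(d['p'],2))
go([.573,.294,.2775],-6)
E
python3 d.py
```

```text
[0.41921267 0.31172058 0.27875762] [ 0.49631413  0.07173323 -0.45124651] 0.04246973778415
dish_eye [0.638 0.171 0.14 ] 0.47
paddle_eye [ 0.192 -0.301  0.004] 0.77
paddle_eye [0.591 0.066 0.254] 0.51
spare_tip [0.485 0.305 0.27 ] 0.87
scoop_eye [0.622 0.064 0.251] 0.43
shift [-155.     2.8    0.7] turn [-0.07 -0.04 -0.08] len 155.0 0.0
```

Emit:
move_arm(series="-20 2 0 0 0 0;-40 3 0 0 0 0;-60 3 0 0 0 0;-80 3 0 0 0 0;-100 3 0 0 0 0;-120 3 0 0 0 0;-140 3 0 0 0 0;-155 3 0 0 0 0")

```text
time: 7.63
position: [0.5751, 0.2931, 0.2784]
tool_rot: [0.054, 0.999, -0.0, 0.0]
ft_force: [0.9, 0.2, -0.6]
grip_width: 0.0424
grip_force: 14.8
```

Emit:
move_arm(series="0 0 0 0 0 0;0 0 6 0 0 0;0 0 11 0 0 0;0 0 15 0 0 0;0 0 17 0 0 0;0 0 17 0 0 0")

```text
time: 8.13
position: [0.572, 0.2954, 0.2606]
tool_rot: [0.052, 0.999, -0.0, -0.001]
ft_force: [0.3, -0.7, -1.0]
grip_width: 0.0422
grip_force: 14.8
```

Emit:
move_arm(series="0 0 1 0 0 0;0 0 2 0 0 0;0 0 2 0 0 0")

```text
time: 8.38
position: [0.573, 0.2956, 0.2595]
tool_rot: [0.052, 0.999, -0.0, 0.0]
ft_force: [-0.4, 0.4, -0.1]
grip_width: 0.0425
grip_force: 14.8
```

Emit:
move_arm(series="0 0 1 0 0 0;0 0 1.5 0 0 0;0 0 1.5 0 0 0")

```text
time: 8.63
position: [0.5734, 0.2956, 0.2586]
tool_rot: [0.053, 0.999, 0.0, 0.0]
ft_force: [-0.7, -0.4, 1.5]
grip_width: 0.0426
grip_force: 15.0
```

Emit:
move_arm(series="0 0 0 0 0 0;0 0 0 0 0 0;0 0 0 0 0 0;0 0 0 0 0 0;0 0 0 0 0 0;0 0 0 0 0 0", jaw=1)

```text
time: 9.13
position: [0.5732, 0.2954, 0.2578]
tool_rot: [0.053, 0.999, -0.0, -0.0]
ft_force: [0.1, -0.2, 0.6]
grip_width: 0.0748
grip_force: 0.0
```

Emit:
move_arm(series="0 0 -15 0 0 0;0 0 -35 0 0 0;0 0 -65 0 0 0;0 0 -95 0 0 0;0 0 -120 0 0 0;0 0 -120 0 0 0")

```text
time: 9.63
position: [0.5757, 0.2963, 0.3848]
tool_rot: [0.053, 0.999, 0.002, 0.006]
ft_force: [1.1, -0.5, 1.1]
grip_width: 0.0867
grip_force: 0.0
```

```bash
python3 d.py; python3 -c "
from h import *
c=robot.camera('scene')
for n in ('dish_eye','paddle_eye'):
  for d in robot.tip_of(c,n)[:3]: print(n,np.round(d['xyz'],3),round(d['p'],2))
go([.59,.0705,.38],-6)"
```

```text
[0.57469489 0.29594449 0.38182027] [-0.36961638 -0.50583699  0.45012137] 0.08675625686263025
dish_eye [0.637 0.173 0.141] 0.5
dish_eye [0.575 0.296 0.251] 0.39
paddle_eye [ 0.191 -0.304  0.004] 0.81
paddle_eye [0.59  0.067 0.254] 0.48
paddle_eye [0.771 0.152 0.001] 0.43
spare_tip [0.488 0.305 0.271] 0.75
scoop_eye [0.627 0.062 0.251] 0.61
scoop_eye [ 0.783 -0.111  0.   ] 0.17
shift [-1.1 -0.9 98.6] turn [-0.09 -0.19 -0.04] len 99.0 0.0
dish_eye [0.571 0.298 0.252] 0.68
dish_eye [0.64 0.17 0.14] 0.58
dish_eye [0.626 0.07  0.18 ] 0.5
paddle_eye [0.59  0.07  0.252] 0.56
shift [ -40.8 -221.7   -3.5] turn [-0.07 -0.16 -0.04] len 225.0 0.0
```

Emit:
move_arm(series="-6 -33 0 0 0 0;-12 -66 0 0 0 0;-18 -99 0 0 0 0;-24 -132 0 0 0 0;-30 -165 0 0 0 0;-36 -198 0 0 0 0;-40 -221 0 0 0 0;-40 -221 0 0 0 0")

```text
time: 10.7
position: [0.5901, 0.0668, 0.3771]
tool_rot: [0.055, 0.998, -0.001, -0.001]
ft_force: [-0.4, 0.3, -0.0]
grip_width: 0.087
grip_force: 0.0
```

```bash
python3 -c "
from h import *
go([.5905,.0705,.2565],-6)"
```

```text
shift [-1.000e-01  4.100e+00  1.206e+02] turn [-0.15 -0.05 -0.34] len 121.0 0.0
```

Emit:
move_arm(series="0 2 30 0 0 0;0 2 60 0 0 0;0 2 90 0 0 0;0 2 110 0 0 0;0 2 120 0 0 0;0 2 120 0 0 0")

```text
time: 11.2
position: [0.5882, 0.0741, 0.255]
tool_rot: [0.052, 0.999, 0.0, -0.003]
ft_force: [0.1, -0.3, 0.2]
grip_width: 0.0873
grip_force: 0.0
```

```bash
python3 -c "
from h import *
c=robot.camera('top');print(robot.get_obs()['position'])
go([.5905,.0705,.2565],-6)"
```

```text
[0.58953179 0.0739302  0.2569727 ]
shift [-1.3 -3.3  0.5] turn [ 0.   -0.14 -0.01] len 4.0 0.0
```

Emit:
move_arm(series="-1 -3 0 0 0 0;-1 -3 0 0 0 0;-1 -3 0 0 0 0;-1 -3 0 0 0 0;-1 -3 0 0 0 0;-1 -3 0 0 0 0;-1 -3 0 0 0 0;-1 -3 0 0 0 0", jaw=0, newtons=15)

```text
time: 11.92
position: [0.5907, 0.0702, 0.2582]
tool_rot: [0.053, 0.999, -0.0, 0.0]
ft_force: [-0.1, -0.5, 1.9]
grip_width: 0.0428
grip_force: 15.0
```

Emit:
move_arm(series="0 0 -7 0 0 0;0 0 -14 0 0 0;0 0 -21 0 0 0;0 0 -21 0 0 0")

```text
time: 12.25
position: [0.5918, 0.0704, 0.2811]
tool_rot: [0.053, 0.999, 0.0, 0.002]
ft_force: [-0.3, 0.5, -0.1]
grip_width: 0.0427
grip_force: 14.8
```

Emit:
move_arm(series="12 0 0 0 0 0;28 0 0 0 0 0;46 0 0 0 0 0;64 0 0 0 0 0;82 0 0 0 0 0;100 0 0 0 0 0;118 0 0 0 0 0;136 8 0 0 0 0")

```text
time: 12.92
position: [0.4554, 0.092, 0.2792]
tool_rot: [0.053, 0.999, -0.0, 0.0]
ft_force: [-0.6, 0.7, -1.5]
grip_width: 0.0426
grip_force: 14.8
```

```bash
python3 -c "
from h import *
o=robot.get_obs();print(o['position'],o['ft_force'],o['grip_width'])
go([.42,.311,.279],-6)"
```

```text
[0.45539777 0.09203373 0.27921188] [-0.57241935  0.69949809 -1.47266919] 0.042649650806426846
shift [5.85e+01 2.14e+02 1.00e-01] turn [-0.03  0.03 -0.1 ] len 222.0 0.0
```

Emit:
move_arm(series="9 30 0 0 0 0;18 62 0 0 0 0;27 94 0 0 0 0;36 126 0 0 0 0;45 158 0 0 0 0;55 190 0 0 0 0;58 206 0 0 0 0;58 213 0 0 0 0")

```text
time: 13.58
position: [0.4202, 0.3131, 0.2792]
tool_rot: [0.051, 0.999, 0.001, 0.0]
ft_force: [-0.5, -0.5, -1.1]
grip_width: 0.0424
grip_force: 14.8
```

```bash
python3 -c "
from h import *
c=robot.camera('top')
o=robot.get_obs();print(o['position'],o['ft_force'],o['grip_width'])
go([.528,.2995,.279],-6)"
```

```text
[0.42093085 0.3129171  0.27921947] [ 0.4682404   0.76153677 -1.29111893] 0.042870905173595465
shift [-107.9   -2.4    0.3] turn [0.08 0.06 0.13] len 108.0 0.0
```

Emit:
move_arm(series="-16 -2 0 0 0 0;-32 -2 0 0 0 0;-48 -2 0 0 0 0;-64 -2 0 0 0 0;-80 -2 0 0 0 0;-96 -2 0 0 0 0;-108 -2 0 0 0 0;-108 -2 0 0 0 0")

```text
time: 14.3
position: [0.532, 0.2949, 0.2789]
tool_rot: [0.054, 0.999, -0.0, 0.001]
ft_force: [-0.0, 0.1, -1.1]
grip_width: 0.0429
grip_force: 14.8
```

Emit:
move_arm(series="0 0 6 0 0 0;0 0 12 0 0 0;0 0 17 0 0 0;0 0 19.5 0 0 0;0 0 20.5 0 0 0;0 0 20.5 0 0 0")

```text
time: 14.8
position: [0.5274, 0.2977, 0.2587]
tool_rot: [0.052, 0.999, 0.0, -0.0]
ft_force: [-1.7, 1.3, 1.5]
grip_width: 0.0426
grip_force: 15.0
```

Contact is at the same height as the original grasp, so I'll release.

Emit:
move_arm(series="0 0 0 0 0 0;0 0 0 0 0 0;0 0 0 0 0 0;0 0 0 0 0 0;0 0 0 0 0 0;0 0 0 0 0 0", jaw=1)

```text
time: 15.3
position: [0.5282, 0.2971, 0.2583]
tool_rot: [0.053, 0.999, -0.0, -0.0]
ft_force: [-0.2, 0.8, 0.2]
grip_width: 0.0749
grip_force: 0.0
```

Emit:
move_arm(series="0 0 -15 0 0 0;0 0 -35 0 0 0;0 0 -65 0 0 0;0 0 -95 0 0 0;0 0 -120 0 0 0;0 0 -120 0 0 0")

```text
time: 15.8
position: [0.5308, 0.2981, 0.3849]
tool_rot: [0.053, 0.999, 0.002, 0.006]
ft_force: [1.6, 1.0, 0.2]
grip_width: 0.0868
grip_force: 0.0
```

```bash
python3 d.py; python3 -c "
from h import *
c=robot.camera('scene')
for n in ('dish_eye','paddle_eye','scoop_eye','scoop_centre'):
  for d in robot.tip_of(c,n)[:3]: print(n,np.round(d['xyz'],3),round(d['p'],2))
go([.6265,.0668,.38],-6)"
```

```text
[0.52966894 0.29769383 0.38203734] [-0.31272409 -0.41350596 -0.54698644] 0.08699856779827958
dish_eye [0.64  0.172 0.141] 0.54
paddle_eye [ 0.19  -0.305  0.002] 0.55
paddle_eye [0.773 0.151 0.002] 0.54
paddle_eye [0.527 0.293 0.254] 0.51
spare_tip [0.488 0.306 0.27 ] 0.69
scoop_eye [0.622 0.062 0.251] 0.5
shift [-46.    2.1  99.1] turn [-0.09 -0.18 -0.04] len 109.0 0.0
dish_eye [0.642 0.17  0.137] 0.72
dish_eye [0.573 0.296 0.252] 0.66
paddle_eye [ 0.188 -0.303  0.002] 0.5
scoop_eye [0.625 0.066 0.251] 0.78
scoop_centre [0.626 0.068 0.181] 0.64
shift [-122.3 -218.7   -2.5] turn [-0.04 -0.1  -0.04] len 251.0 0.0
```

Emit:
move_arm(series="-15 -30 0 0 0 7;-33 -60 0 0 0 14;-51 -90 0 0 0 21;-69 -122 0 0 0 28;-87 -154 0 0 0 35;-105 -186 0 0 0 42;-118 -210 0 0 0 49;-122 -218 0 0 0 56")

```text
time: 16.97
position: [0.6282, 0.0631, 0.3777]
tool_rot: [0.52, 0.854, -0.001, 0.001]
ft_force: [0.0, 0.4, 0.9]
grip_width: 0.0867
grip_force: 0.0
```

Emit:
move_arm(series="0 0 0 0 0 7;0 0 0 0 0 14;0 0 0 0 0 21;0 0 0 0 0 28;0 0 0 0 0 35;0 0 0 0 0 42;0 0 0 0 0 49;0 0 0 0 0 56")

```text
time: 17.63
position: [0.6265, 0.0676, 0.378]
tool_rot: [0.859, 0.512, -0.0, -0.0]
ft_force: [0.1, 0.2, 0.2]
grip_width: 0.0875
grip_force: 0.0
```

Emit:
move_arm(series="0 0 0 0 0 7;0 0 0 0 0 14;0 0 0 0 0 21;0 0 0 0 0 28;0 0 0 0 0 35;0 0 0 0 0 42;0 0 0 0 0 49;0 0 0 0 0 56")

```text
time: 18.3
position: [0.6264, 0.0676, 0.378]
tool_rot: [0.999, 0.049, -0.0, -0.0]
ft_force: [-0.3, -0.0, -1.4]
grip_width: 0.0869
grip_force: 0.0
```

```bash
python3 -c "
from h import *
c=robot.camera('wrist')
for n in ('scoop_eye','scoop_centre','crowded_tip'):
  for d in robot.tip_of(c,n)[:3]: print(n,np.round(d['xyz'],3),round(d['p'],2))
go([.6255,.0665,.38],174);print(robot.get_obs()['q'])"
```

```text
scoop_eye [0.625 0.067 0.258] 0.78
scoop_centre [0.625 0.059 0.18 ] 0.89
crowded_tip [0.524 0.077 0.268] 0.74
shift [-1.1  1.  -1.8] turn [-0.    0.03 12.14] len 2.0 12.0
[-6.96047291e-02  4.21657606e-01  1.23972185e+00  1.97327669e-05
  1.48076224e+00  1.39404866e+00]
```

Emit:
move_arm(series="-1 1 0 0 0 6;-1 1 20 0 0 12;-1 1 50 0 0 12;-1 1 80 0 0 12;-1 1 105 0 0 12;-1 1 118 0 0 12;-1 1 121 0 0 12;-1 1 121 0 0 12")

```text
time: 19.17
position: [0.6252, 0.0665, 0.2563]
tool_rot: [0.999, -0.052, -0.001, -0.0]
ft_force: [0.1, 0.8, 0.3]
grip_width: 0.0874
grip_force: 0.0
```

```bash
python3 -c "
from h import *
c=robot.camera('top');print(robot.get_obs()['position'])
go([.6255,.0667,.257],174)"
```

```text
[0.62605999 0.06646047 0.25773428]
shift [-0.6 -0.2  0.7] turn [-0.   -0.02  0.03] len 1.0 0.0
```

Emit:
move_arm(series="0 0 0 0 0 0;0 0 0 0 0 0;0 0 0 0 0 0;0 0 0 0 0 0;0 0 0 0 0 0;0 0 0 0 0 0;0 0 0 0 0 0;0 0 0 0 0 0", jaw=0, newtons=20)

```text
time: 19.88
position: [0.6256, 0.0663, 0.2576]
tool_rot: [0.999, -0.053, 0.0, 0.0]
ft_force: [0.1, -1.1, 0.9]
grip_width: 0.0429
grip_force: 20.0
```

Emit:
move_arm(series="0 0 -7 0 0 0;0 0 -14 0 0 0;0 0 -21 0 0 0;0 0 -21 0 0 0")

```text
time: 20.22
position: [0.6268, 0.0665, 0.2807]
tool_rot: [0.999, -0.053, 0.002, -0.0]
ft_force: [-0.1, -0.8, -0.9]
grip_width: 0.0427
grip_force: 19.8
```

Emit:
move_arm(series="-12 0 0 0 0 0;-28 0 0 0 0 0;-48 0 0 0 0 0;-68 0 0 0 0 0;-88 0 0 0 0 0;-108 0 0 0 0 0;-128 0 0 0 0 0;-148 0 0 0 0 0")

```text
time: 20.88
position: [0.4775, 0.0822, 0.2788]
tool_rot: [0.999, -0.053, 0.0, -0.0]
ft_force: [-0.1, -0.0, -1.3]
grip_width: 0.0422
grip_force: 19.8
```

```bash
python3 -c "
from h import *
o=robot.get_obs();print(o['position'],o['ft_force'],o['grip_width'],o['q'])
go([.43,.087,.28],174);go([.45,-.1,.28],180)"
```

```text
[0.47752299 0.08215936 0.27876664] [-0.05934352 -0.04702273 -1.33673354] 0.04219450603747434 [-6.07706563e-02  2.93299165e-01  1.73326653e+00  3.62574826e-05
  1.11446610e+00  1.61538778e+00]
shift [-47.8   0.2  -1.3] turn [-0.   -0.03 -0.04] len 48.0 0.0
shift [ -8.2 184.   -1.2] turn [-0.   -0.03 -6.04] len 184.0 6.0
```

Pivoting the scoop flat needs a fingertip grip, with the tool vertical and the tips only a few mm past the pivot. I'll hang it back, regrip higher on the loop, and then lay it down by an arc about its square end.

Emit:
move_arm(series="20 0 0 0 0 0;40 0 0 0 0 0;60 0 0 0 0 0;80 0 0 0 0 0;100 0 0 0 0 0;120 0 0 0 0 0;136 0 0 0 0 0;148 0 0 0 0 0")

```text
time: 21.55
position: [0.6274, 0.0662, 0.2786]
tool_rot: [0.999, -0.053, 0.001, 0.0]
ft_force: [0.6, 0.2, -0.8]
grip_width: 0.0419
grip_force: 19.8
```

Emit:
move_arm(series="0 0 6 0 0 0;0 0 12 0 0 0;0 0 17 0 0 0;0 0 19.5 0 0 0;0 0 21 0 0 0;0 0 21 0 0 0")

```text
time: 22.05
position: [0.6248, 0.0664, 0.2577]
tool_rot: [0.999, -0.053, -0.0, 0.0]
ft_force: [-0.5, -0.5, 0.3]
grip_width: 0.0426
grip_force: 19.9
```

Emit:
move_arm(series="0 0 0 0 0 0;0 0 0 0 0 0;0 0 0 0 0 0;0 0 -5 0 0 0;0 0 -15 0 0 0;0 0 -25 0 0 0;0 0 -25 0 0 0;0 0 -25 0 0 0", jaw=0.8)

```text
time: 22.72
position: [0.6265, 0.0665, 0.2841]
tool_rot: [0.999, -0.053, 0.002, -0.0]
ft_force: [0.7, 0.2, -0.5]
grip_width: 0.0695
grip_force: 0.0
```

```bash
python3 -c "
from h import *
c=robot.camera('top')
for i in range(4):
  print(robot.get_obs()['position']);robot.camera('top')
c=robot.camera('scene');
for d in robot.tip_of(c,'scoop_eye')[:2]: print(np.round(d['xyz'],3),round(d['p'],2))
go([.6258,.0667,.28],174)"
```

```text
[0.62589847 0.06649123 0.28322391]
[0.6255359  0.06649654 0.28264998]
[0.62537928 0.06651393 0.2822791 ]
[0.62530683 0.06647944 0.28208328]
[0.624 0.066 0.251] 0.6
shift [ 0.3 -0.3  2. ] turn [ 0.    0.05 -0.04] len 2.0 0.0
```

Emit:
move_arm(series="0 0 2 0 0 0;0 0 2 0 0 0;0 0 2 0 0 0;0 0 2 0 0 0;0 0 2 0 0 0;0 0 2 0 0 0;0 0 2 0 0 0", jaw=0, newtons=15)

```text
time: 23.65
position: [0.6256, 0.0664, 0.2805]
tool_rot: [0.999, -0.053, 0.0, 0.0]
ft_force: [0.0, 0.1, -0.0]
grip_width: 0.0434
grip_force: 15.0
```

Emit:
move_arm(series="0 0 -5 0 0 0;0 0 -10 0 0 0;0 0 -15 0 0 0;0 0 -20 0 0 0;0 0 -20 0 0 0;0 0 -20 0 0 0")

```text
time: 24.15
position: [0.6259, 0.0665, 0.3012]
tool_rot: [0.999, -0.053, 0.001, -0.0]
ft_force: [0.0, -0.6, -1.8]
grip_width: 0.0435
grip_force: 15.0
```

```bash
python3 -c "
from h import *
c=robot.camera('scene')
o=robot.get_obs();print(o['position'],o['ft_force'],o['grip_width'])
for n in ('scoop_eye','scoop_centre'):
 for d in robot.tip_of(c,n)[:2]: print(np.round(d['xyz'],3),round(d['p'],2))
"
```

```text
[0.6256362  0.06651789 0.30069955] [ 0.51411283 -0.03674464 -1.15839715] 0.043166039239453606
[0.528 0.079 0.272] 0.69
[0.626 0.066 0.2  ] 0.67
[0.625 0.069 0.201] 0.79
```

Emit:
move_arm(series="-12 0 0 0 0 0;-28 0 0 0 0 0;-46 0 0 0 0 0;-66 0 0 0 0 0;-88 0 0 0 0 0;-110 0 0 0 0 0;-132 0 0 0 0 0;-152 0 0 0 0 0")

```text
time: 24.97
position: [0.4728, 0.0826, 0.3002]
tool_rot: [0.999, -0.053, -0.001, -0.0]
ft_force: [-0.3, -0.3, -0.7]
grip_width: 0.0438
grip_force: 15.0
```

```bash
python3 -c "
from h import *
o=robot.get_obs();print(o['position'],o['ft_force'],o['grip_width'])
go([.46,-.10,.30],180)
"
```

```text
[0.47284105 0.08264144 0.30019357] [-0.31614663 -0.25725031 -0.70275773] 0.043754177586914855
shift [  6.4 183.    0.2] turn [-0.    0.07 -6.04] len 183.0 6.0
```

Emit:
move_arm(series="-8 10 0 0 0 0;-10 30 0 0 0 -1;-8 56 0 0 0 -2;-6 84 0 0 0 -3;-4 112 0 0 0 -4;-2 140 0 0 0 -5;-1 165 0 0 0 -6;-1 183 0 0 0 -6")

```text
time: 25.63
position: [0.4547, -0.1026, 0.3006]
tool_rot: [1.0, -0.001, 0.001, 0.001]
ft_force: [0.6, 0.2, -1.6]
grip_width: 0.0434
grip_force: 15.0
```

```bash
python3 -c "
from h import *
c=robot.camera('scene')
t=robot.camera('top')
o=robot.get_obs();print(o['position'],o['ft_force'],o['grip_width'])
for k in (c,t):
 for n in ('scoop_eye','scoop_centre','mat_centre'):
  for d in robot.tip_of(k,n)[:2]: print(n,np.round(d['xyz'],3),round(d['p'],2))
go([.454,-.10,.21],180)
save(c,'s3.png',(170,120,310,260),4)
"
```

```text
[ 0.45487016 -0.10293446  0.30056227] [ 0.51957652  0.61158615 -1.46323861] 0.04345373192302673
scoop_eye [ 0.454 -0.105  0.271] 0.61
scoop_centre [ 0.456 -0.102  0.2  ] 0.86
mat_centre [ 0.552 -0.101  0.   ] 0.96
scoop_centre [ 0.558 -0.368  0.078] 0.67
mat_centre [ 0.548 -0.104  0.002] 0.77
mat_centre [ 0.457  0.395 -0.003] 0.48
shift [-0.2  1.5 90.4] turn [-0.01  0.01  0.04] len 90.0 0.0
```

View pics/s3.png

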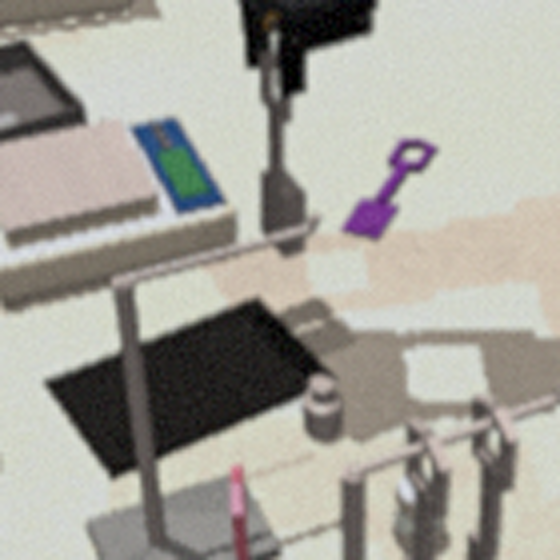

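The crop shows the scoop hanging vertically at (280,200), hollow towards the robot, over the near part of the mat. Lowering it to touch.

Emit:
move_arm(series="0 0 15 0 0 0;0 0 40 0 0 0;0 0 65 0 0 0;0 0 85 0 0 0;0 0 97 0 0 0;0 0 104 0 0 0;0 0 107 0 0 0;0 0 107 0 0 0")

```text
time: 26.7
position: [0.4544, -0.099, 0.1933]
tool_rot: [1.0, 0.0, -0.0, -0.0]
ft_force: [0.4, 0.6, -0.7]
grip_width: 0.0436
grip_force: 15.0
```

Emit:
move_arm(series="0 0 1 0 0 0;0 0 2 0 0 0;0 0 3 0 0 0;0 0 3 0 0 0")

```text
time: 27.03
position: [0.4545, -0.0995, 0.1909]
tool_rot: [1.0, -0.0, 0.001, 0.0]
ft_force: [-0.1, 0.6, -1.1]
grip_width: 0.0436
grip_force: 15.0
```

Emit:
move_arm(series="0 0 1 0 0 0;0 0 1.5 0 0 0;0 0 1.5 0 0 0")

```text
time: 27.28
position: [0.4557, -0.1002, 0.1903]
tool_rot: [1.0, -0.0, 0.002, 0.001]
ft_force: [0.1, -0.2, 5.9]
grip_width: 0.0434
grip_force: 15.0
```

Emit:
move_arm(series="0 0 -0.5 0 0 0;0 0 -0.5 0 0 0;9 0 -0.5 0 0 0;17.7 0 0 0 0 0;26.5 0 1 0 0 0;35 0 2.5 0 0 0;44 0 4.5 0 0 0;52 0 6.5 0 0 0", jaw=0, newtons=5)

```text
time: 27.95
position: [0.508, -0.0996, 0.1824]
tool_rot: [1.0, -0.0, 0.001, 0.0]
ft_force: [0.6, -0.5, 4.0]
grip_width: 0.0445
grip_force: 5.0
```

```bash
cat > e.py <<'E'
from h import *
import sys
c=robot.camera('scene')
o=robot.get_obs();print(o['position'],o['ft_force'],o['grip_width'],o['grip_force'])
for n in ('scoop_eye','scoop_centre'):
  for d in robot.tip_of(c,n)[:2]: print(n,np.round(d['xyz'],3),round(d['p'],2))
if len(sys.argv)>1: save(c,sys.argv[1],(150,120,290,260),4)
E
python3 e.py s4.png
```

```text
[ 0.50933639 -0.09987324  0.18208909] [ 1.82165607 -1.0561005   3.04534106] 0.044408202423070954 5.000298712402582
scoop_eye [ 0.502 -0.099  0.156] 0.68
scoop_eye [0.482 0.304 0.27 ] 0.26
scoop_centre [ 0.481 -0.098  0.087] 0.52
```

View pics/s4.png

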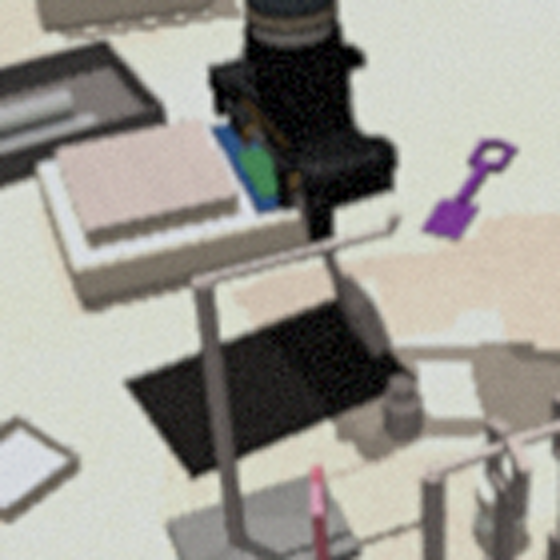

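The scoop leans about 17° (eye near (330,260), end near (375,350) in the crop), with its end held on the mat. Continuing the arc.

Emit:
move_arm(series="9 0 3 0 0 0;17 0 6.5 0 0 0;25 0 10 0 0 0;33 0 14 0 0 0;40.5 0 18.5 0 0 0;48 0 23.5 0 0 0;55 0 28.5 0 0 0;62 0 34 0 0 0")

```text
time: 28.77
position: [0.5677, -0.099, 0.147]
tool_rot: [1.0, -0.0, -0.002, -0.001]
ft_force: [-0.1, -0.3, -0.0]
grip_width: 0.0446
grip_force: 5.0
```

```bash
python3 e.py
```

```text
[ 0.56874944 -0.09916268  0.14614426] [ 1.38132718 -0.44385198 -0.28542258] 0.044482217290495514 5.000070529058576
scoop_eye [ 0.555 -0.101  0.126] 0.71
scoop_centre [ 0.508 -0.096  0.072] 0.75
scoop_centre [0.529 0.078 0.273] 0.39
```

Emit:
move_arm(series="8.8 0 8 0 0 0;16.8 0 16.5 0 0 0;24.3 0 25.7 0 0 0;31 0 35 0 0 0;37 0 45 0 0 0;42.7 0 56 0 0 0;46.3 0 64 0 0 0;49.4 0 72 0 0 0")

```text
time: 29.58
position: [0.6178, -0.0994, 0.075]
tool_rot: [1.0, -0.0, -0.0, -0.0]
ft_force: [0.5, 0.2, -0.2]
grip_width: 0.0447
grip_force: 5.0
```

```bash
python3 e.py
```

```text
[ 0.61752755 -0.0992732   0.07378896] [ 0.91737318  0.05675572 -0.63643657] 0.04439901575876215 5.0000107660889626
scoop_eye [ 0.602 -0.1    0.063] 0.64
scoop_centre [ 0.535 -0.099  0.037] 0.6
```

Emit:
move_arm(series="2.5 0 8 0 0 0;4.5 0 16 0 0 0;6.5 0 24 0 0 0;8 0 31 0 0 0;9 0 37 0 0 0;9.5 0 41.5 0 0 0;9.5 0 44 0 0 0;9.5 0 44 0 0 0")

```text
time: 30.4
position: [0.6267, -0.0994, 0.0317]
tool_rot: [1.0, -0.0, -0.001, -0.0]
ft_force: [-1.3, -0.6, 0.3]
grip_width: 0.0446
grip_force: 5.0
```

```bash
python3 e.py
```

```text
[ 0.62672669 -0.09937542  0.03206475] [-1.33545904 -0.17592192 -0.25653349] 0.04474483767286574 5.000022891908884
scoop_centre [ 0.54  -0.1    0.018] 0.68
```

Emit:
move_arm(series="0 0 1 0 0 0;0 0 2 0 0 0;0 0 3 0 0 0;0 0 3 0 0 0")

```text
time: 30.88
position: [0.6273, -0.0996, 0.0295]
tool_rot: [1.0, -0.0, 0.0, 0.0]
ft_force: [1.2, 0.3, -0.7]
grip_width: 0.0441
grip_force: 5.0
```

Emit:
move_arm(series="0 0 0.5 0 0 0;0 0 1 0 0 0;0 0 1 0 0 0")

```text
time: 31.13
position: [0.6272, -0.0995, 0.0284]
tool_rot: [1.0, -0.0, 0.0, 0.0]
ft_force: [0.9, 0.1, -0.4]
grip_width: 0.0443
grip_force: 5.0
```

Emit:
move_arm(series="0 0 0.5 0 0 0;0 0 1 0 0 0;0 0 1 0 0 0")

```text
time: 31.38
position: [0.6271, -0.0995, 0.0274]
tool_rot: [1.0, -0.0, -0.0, -0.0]
ft_force: [0.0, 0.1, -0.7]
grip_width: 0.0444
grip_force: 5.0
```

Emit:
move_arm(series="0 0 0.5 0 0 0;0 0 1 0 0 0;0 0 1 0 0 0", newtons=3)

```text
time: 31.63
position: [0.6272, -0.0995, 0.0265]
tool_rot: [1.0, -0.0, -0.0, 0.0]
ft_force: [0.0, 0.4, -0.7]
grip_width: 0.0449
grip_force: 3.4
```

Emit:
move_arm(series="0 0 0.5 0 0 0;0 0 1 0 0 0;0 0 1 0 0 0")

```text
time: 31.88
position: [0.6272, -0.0995, 0.0265]
tool_rot: [1.0, -0.0, 0.0, 0.0]
ft_force: [-1.9, -1.0, 6.2]
grip_width: 0.0448
grip_force: 6.1
```

Emit:
move_arm(series="0 0 0 0 0 0;0 0 0 0 0 0;0 0 0 0 0 0;0 0 0 0 0 0", jaw=0.65)

```text
time: 32.22
position: [0.6281, -0.1009, 0.0265]
tool_rot: [1.0, -0.0, 0.001, 0.001]
ft_force: [-0.2, -3.7, 5.9]
grip_width: 0.0554
grip_force: 2.8
```

Emit:
move_arm(series="0 0 -10 0 0 0;0 0 -30 0 0 0;0 0 -60 0 0 0;0 0 -90 0 0 0;0 0 -120 0 0 0;0 0 -150 0 0 0;0 0 -180 0 0 0;0 0 -180 0 0 0")

```text
time: 32.88
position: [0.6307, -0.1001, 0.2126]
tool_rot: [1.0, -0.0, 0.006, 0.002]
ft_force: [0.9, 0.5, 0.4]
grip_width: 0.0567
grip_force: 0.0
```

```bash
python3 e.py s5.png; python3 -c "
from h import *
c=robot.camera('top')
for n in ('scoop_eye','scoop_centre','pan_centre'):
  for d in robot.tip_of(c,n)[:2]: print(n,np.round(d['xyz'],3),round(d['p'],2))
go([.541,-.1,.2],180)"
```

```text
[ 0.6293015  -0.09972715  0.2097859 ] [0.50749214 0.32028093 0.24765642] 0.05656850394654622 0.0
scoop_eye [ 0.61  -0.102  0.008] 0.57
scoop_eye [ 0.776  0.155 -0.   ] 0.37
scoop_centre [ 0.538 -0.1    0.007] 0.78
pan_centre [ 0.557 -0.369  0.074] 0.84
shift [-85.1   0.9   4. ] turn [-0.07  0.19 -0.04] len 85.0 0.0
```

View pics/s5.png

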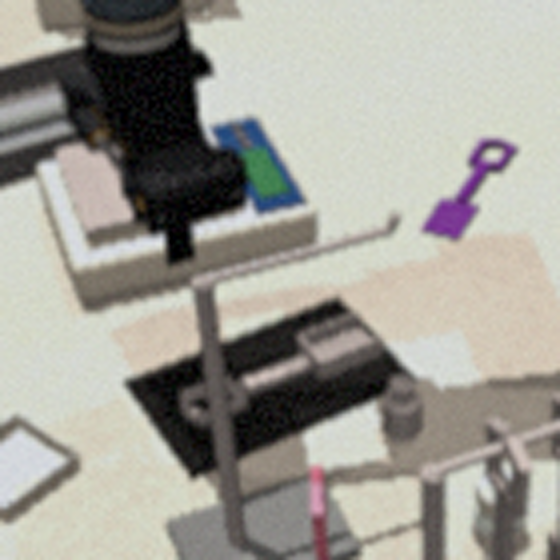

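The scoop lies flat, hollow side up, on the mat and is released (loop at (205,400), trough at (340,345)). Regrasping it at the handle.

Emit:
move_arm(series="-20 0 0 0 0 0;-45 0 0 0 0 0;-70 0 10 0 0 0;-83 0 40 0 0 0;-83 0 75 0 0 0;-83 0 110 0 0 0;-83 0 140 0 0 0;-83 0 165 0 0 0")

```text
time: 33.9
position: [0.5426, -0.099, 0.0375]
tool_rot: [1.0, -0.001, -0.002, -0.001]
ft_force: [0.3, -0.4, -0.2]
grip_width: 0.0564
grip_force: 0.0
```

```bash
python3 -c "
from h import *
c=robot.camera('wrist')
for n in ('scoop_eye','scoop_centre'):
  for d in robot.tip_of(c,n)[:2]: print(n,np.round(d['xyz'],3),round(d['p'],2))
go([.544,-.1,.028],180)"
```

```text
scoop_centre [ 0.537 -0.102  0.009] 0.67
shift [ 1.9  1.3 10.1] turn [-0.14  0.34 -0.05] len 10.0 0.0
```

Emit:
move_arm(series="0 2 3 0 0 0;0 2 6 0 0 0;0 2 8 0 0 0;0 2 8 0 0 0;0 2 8 0 0 0;0 2 8 0 0 0")

```text
time: 34.55
position: [0.5445, -0.1016, 0.0332]
tool_rot: [1.0, -0.0, 0.001, 0.0]
ft_force: [0.3, 0.8, -0.7]
grip_width: 0.0567
grip_force: 0.0
```

Emit:
move_arm(series="0 0 0 0 0 0;0 0 0 0 0 0;0 0 0 0 0 0;0 0 0 0 0 0;0 0 0 0 0 0;0 0 0 0 0 0;0 0 0 0 0 0;0 0 0 0 0 0", jaw=0, newtons=20)

```text
time: 35.22
position: [0.5441, -0.1014, 0.0324]
tool_rot: [1.0, -0.0, -0.0, -0.0]
ft_force: [-0.1, -0.9, 0.6]
grip_width: 0.013
grip_force: 20.0
```

Too shallow: the tips are only 2 mm onto the handle. I'll reopen and go 4.5 mm lower.

Emit:
move_arm(series="0 0 0 0 0 0;0 0 0 0 0 0;0 0 2 0 0 0;0 0 4.5 0 0 0;0 0 4.5 0 0 0;0 0 4.5 0 0 0;0 0 4.5 0 0 0", jaw=0.5)

```text
time: 35.8
position: [0.5441, -0.1014, 0.0278]
tool_rot: [1.0, -0.0, -0.0, -0.0]
ft_force: [-0.8, -1.0, -0.3]
grip_width: 0.0424
grip_force: 0.0
```

Emit:
move_arm(series="0 0 0 0 0 0;0 0 0 0 0 0;0 0 0 0 0 0;0 0 0 0 0 0;0 0 0 0 0 0;0 0 0 0 0 0;0 0 0 0 0 0", jaw=0, newtons=25)

```text
time: 36.38
position: [0.5442, -0.1015, 0.028]
tool_rot: [1.0, -0.0, 0.0, 0.0]
ft_force: [0.4, -0.8, -0.4]
grip_width: 0.0132
grip_force: 25.0
```

Emit:
move_arm(series="0 0 -8 0 0 0;0 0 -20 0 0 0;0 0 -45 0 0 0;0 0 -70 0 0 0;0 0 -95 0 0 0;0 0 -120 0 0 0;0 0 -135 0 0 0;0 0 -135 0 0 0")

```text
time: 37.05
position: [0.5464, -0.1022, 0.1676]
tool_rot: [1.0, -0.0, 0.004, 0.002]
ft_force: [0.8, -0.3, -0.9]
grip_width: 0.0134
grip_force: 25.0
```

```bash
python3 e.py; python3 -c "
from h import *
go([.5565,-.368,.163],180)"
```

```text
[ 0.54535268 -0.10188593  0.16559446] [-0.88604474 -1.28188115 -1.39599934] 0.01309583400970916 24.995281398296356
scoop_eye [ 0.612 -0.102  0.148] 0.8
scoop_eye [ 0.783 -0.113 -0.002] 0.64
scoop_centre [0.459 0.395 0.   ] 0.74
scoop_centre [ 0.542 -0.102  0.146] 0.71
shift [ 1.320e+01  2.668e+02 -2.000e-01] turn [-0.01  0.04 -0.04] len 267.0 0.0
```

Emit:
move_arm(series="0.5 12 0 0 0 0;2 40 0 0 0 0;4 75 0 0 0 0;5.5 110 0 0 0 0;7 145 0 0 0 0;8.5 180 0 0 0 0;10 212 0 0 0 0;11 238 0 0 0 0")

```text
time: 37.87
position: [0.5539, -0.3429, 0.161]
tool_rot: [1.0, -0.001, -0.001, -0.0]
ft_force: [0.7, 1.3, -0.4]
grip_width: 0.0139
grip_force: 25.0
```

Emit:
move_arm(series="1 18 0 0 0 0;1.5 28 0 0 0 0;1.5 28 0 0 0 0;1.5 28 15 0 0 0;1.5 28 35 0 0 0;1.5 28 48 0 0 0;1.5 28 54 0 0 0;1.5 28 54 0 0 0")

```text
time: 38.53
position: [0.5553, -0.3654, 0.1066]
tool_rot: [1.0, 0.0, -0.002, -0.002]
ft_force: [0.1, 1.2, -1.0]
grip_width: 0.0136
grip_force: 25.0
```

```bash
python3 e.py; python3 -c "
from h import *
c=robot.camera('top')
for n in ('scoop_eye','scoop_centre','pan_centre'):
  for d in robot.tip_of(c,n)[:2]: print(n,np.round(d['xyz'],3),round(d['p'],2))
go([.5565,-.368,.1],180)"
```

```text
[ 0.55607963 -0.36626832  0.10794345] [-0.11947342 -0.04336345 -0.16464767] 0.01328448885460264 24.995344877243042
scoop_eye [ 0.62  -0.365  0.084] 0.69
shift [-0.5  0.1 10. ] turn [ 0.07 -0.08 -0.03] len 10.0 0.0
```

Now lowering in small steps to feel the pan.

Emit:
move_arm(series="0 1 2 0 0 0;0 1 4 0 0 0;0 1 6 0 0 0;0 1 7 0 0 0;0 1 7 0 0 0;0 1 7 0 0 0")

```text
time: 39.38
position: [0.5563, -0.3684, 0.1017]
tool_rot: [1.0, -0.0, -0.0, -0.0]
ft_force: [-0.2, -0.1, -0.0]
grip_width: 0.0133
grip_force: 25.0
```

Emit:
move_arm(series="0 0 0.7 0 0 0;0 0 1 0 0 0;0 0 1 0 0 0;0 0 1 0 0 0")

```text
time: 39.72
position: [0.5565, -0.3685, 0.101]
tool_rot: [1.0, -0.0, 0.0, 0.0]
ft_force: [-0.5, 0.5, -1.3]
grip_width: 0.0136
grip_force: 25.0
```

Emit:
move_arm(series="0 0 0.5 0 0 0;0 0 1 0 0 0;0 0 1 0 0 0;0 0 1 0 0 0")

```text
time: 40.05
position: [0.5565, -0.3685, 0.1]
tool_rot: [1.0, -0.0, 0.0, 0.0]
ft_force: [0.0, -0.3, -0.5]
grip_width: 0.0136
grip_force: 25.0
```

```bash
python3 e.py
```

```text
[ 0.55647602 -0.3685142   0.10002796] [-0.07331647 -0.15740445 -0.88233012] 0.013213185590505992 24.995500445365906
scoop_eye [ 0.625 -0.368  0.078] 0.78
scoop_centre [ 0.551 -0.367  0.08 ] 0.8
```

Emit:
move_arm(series="0 0 0.5 0 0 0;0 0 0.8 0 0 0;0 0 0.8 0 0 0;0 0 0.8 0 0 0")

```text
time: 40.53
position: [0.5565, -0.3685, 0.1]
tool_rot: [1.0, -0.0, 0.0, 0.0]
ft_force: [-1.3, 1.4, 5.6]
grip_width: 0.0135
grip_force: 25.0
```

Contact with the pan. Releasing and retreating.

Emit:
move_arm(series="0 0 -0.4 0 0 0;0 0 -0.4 0 0 0;0 0 -0.4 0 0 0;0 0 -0.4 0 0 0;0 0 -0.4 0 0 0", jaw=0.5)

```text
time: 40.95
position: [0.5564, -0.3684, 0.0992]
tool_rot: [1.0, -0.0, -0.0, -0.0]
ft_force: [-0.7, 0.1, 0.2]
grip_width: 0.0381
grip_force: 0.0
```

Emit:
move_arm(series="0 0 -10 0 0 0;0 0 -30 0 0 0;0 0 -60 0 0 0;0 0 -95 0 0 0;-30 0 -130 0 0 0;-60 0 -165 0 0 0;-80 0 -190 0 0 0;-80 0 -190 0 0 0")

```text
time: 41.62
position: [0.475, -0.3705, 0.2974]
tool_rot: [1.0, -0.001, 0.003, 0.005]
ft_force: [0.4, -0.3, -0.6]
grip_width: 0.043
grip_force: 0.0
```

```bash
python3 e.py; python3 -c "
from h import *
c=robot.camera('top');s=robot.camera('scene');save(s,'s6.png',(100,100,350,380),2.1)
for k in (c,s):
 for n in 'scoop_eye scoop_centre paddle_eye dish_eye sample_jar beaker check_weight weigh_boat brush reagent_bottle'.split():
  for d in robot.tip_of(k,n)[:2]: print(n,np.round(d['xyz'],3),round(d['p'],2))
"
```

```text
[ 0.47613543 -0.36998976  0.29473931] [ 0.67148257  0.24438641 -0.31324935] 0.0432454602207284 0.0
scoop_centre [ 0.552 -0.365  0.077] 0.76
scoop_centre [0.479 0.155 0.002] 0.55
scoop_eye [ 0.624 -0.371  0.083] 0.69
scoop_centre [ 0.551 -0.371  0.08 ] 0.57
paddle_eye [0.526 0.295 0.255] 0.51
dish_eye [0.637 0.17  0.143] 0.76
dish_eye [ 0.782 -0.113  0.   ] 0.59
sample_jar [0.477 0.153 0.001] 0.43
beaker [ 0.455  0.393 -0.004] 0.75
check_weight [0.773 0.15  0.003] 0.67
check_weight [0.48  0.155 0.001] 0.66
weigh_boat [ 0.784 -0.116 -0.   ] 0.97
brush [ 0.603  0.436 -0.005] 0.96
reagent_bottle [0.773 0.15  0.   ] 0.73
scoop_eye [ 0.624 -0.371  0.076] 0.65
scoop_centre [ 0.552 -0.366  0.077] 0.73
scoop_centre [ 0.553 -0.101  0.001] 0.54
paddle_eye [0.526 0.3   0.257] 0.84
paddle_eye [ 0.186 -0.304  0.002] 0.65
dish_eye [0.571 0.296 0.248] 0.77
dish_eye [0.638 0.172 0.139] 0.53
sample_jar [0.482 0.156 0.002] 0.42
beaker [0.462 0.396 0.001] 0.65
check_weight [ 0.624 -0.366  0.078] 0.53
check_weight [ 0.48   0.008 -0.003] 0.52
weigh_boat [ 0.785 -0.115  0.001] 0.62
reagent_bottle [0.775 0.153 0.002] 0.63
```

View pics/s6.png

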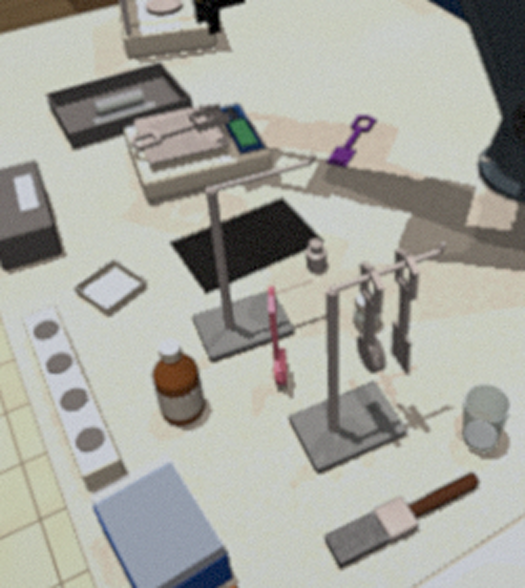

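The scoop lies hollow side up on the pan (185,125). The ladle and paddle hang on the spare hook at (370,310) and (402,310), and the bystanders have not moved.

```bash
python3 -c "
from rig import robot
print(robot.hand_in())"
```

```text
the job is handed in; nothing more can be done
None
```

The job is handed in: the ladle and paddle hang on the spare hook, and the scoop, after being laid on the mat and picked up again, lies hollow side up on the middle of the balance pan; I hung it back on its hook once to regrip it, and nothing else was moved.

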